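# Build up the spacer stack in the crimping nest, pressing each plate flat

### The job

The height-spacer nest for the foil-tray crimper needs two spacer plates stacked in it. One is already in the nest but its end is hung up on the spring catch: press it down until it lies flat on the nest's floor. Only then take the second plate from the table, set it in the nest on top of the first, and press it firmly down until it too lies flat; leave the label roll and the sauce pot where they stand.

Things in the scene. Friction and masses are not known exactly. Their poses are not given: they have to be found in the camera images.
- nest: Fixed low metal fixture for stacking spacer plates: dark base plate 200 x 90 x 8 mm (its x from -110 to +90 mm). Origin: on the table under the centre of the pocket; x along the pocket towards the fixed end stop, y across, z up. Pocket 120 mm long (x), 60 mm wide (y), floor 12 mm above the table. A low block stands behind the catch (x -101 to -83 mm, 40 wide, 34 high).
- nest_floor: The flat steel floor of the nest, 124 x 54 mm, fixed. Its origin and axes are the nest's; its top is 12 mm above that origin. Plates must lie flat on it, one on the other. After a plate has come down, press on to 10 to 20 N for half a second: a press counts when over 4 N comes through to what lies beneath for 0.2 s.
- guide_corner (a point): Inner top edge of one of the nest's four corner guides, at nest x 40, y 30, z 34 mm. Each guide covers x from 40 to 60 mm (either sign), inner face at y = 30 mm (either sign), upright to z 34 mm, flared 8 mm outwards above, to z 48 mm. Between guides the long sides are open for 80 mm: room for fingers.
- stop_face (a point): Middle of the fixed end stop's inner face, at nest x 60, y 0, z 34 mm; the stop is 40 mm wide, upright to z 34 mm and flared 8 mm outwards above, to z 48 mm. Lay a plate in centred or a few mm towards the catch, clear of the stop; the catch then pushes it home. A plate pressed home lies against it.
- catch_nose (a point): Top of the upright nose of the spring catch at the -x end (as at rest): nest x -57, y 0, z 32 mm. Polished steel tongue 28 mm wide; above the nose it slopes back, 60 degrees steep, to x -65, z 46 mm. A plate laid in hangs with its -x end on this slope or nose, +x end down. Pressing the plate's top between its middle and the catch with some 5 to 12 N pushes that end down past it.
- catch (a joint): How far the spring catch is pushed back along the nest's -x, in m: 0 at rest, about 0.003 while a plate is held, at most 0.009; spring about 6 N at 0, rising 0.5 N per mm.
- lower_spacer: Plain aluminium plate 120 x 56 x 12 mm, 0.2 kg, already in the nest: its +x end on the nest's floor, its -x end hung up on the catch about 25 mm above the floor (tilted about 0.21 rad). Origin: centre of its underside; x along its length (same direction as the nest's x), z up through its thickness. Lying flat in the nest its underside is 12 mm and its top 24 mm above the table.
- upper_spacer: The second plate, the same as the first: aluminium, 120 x 56 x 12 mm, 0.2 kg, lying flat on the free table beside the nest. Origin: centre of its underside; x along its length, y across its 56 mm width, z up. Either way round is right. Stacked flat on the first plate in the nest its underside is 24 mm and its top 36 mm above the table.
- label_roll: Bystander: roll of cream paper labels standing on its flat end, 68 mm across, 35 mm high, loose; origin at the centre of its underside, z up.
- sauce_pot_b: Bystander: small open steel pot with grain in it, 64 mm across, 33 mm high, loose; origin at the centre of its underside, z up.

How it is judged:
By the outcome, as a careful person would: the job done as asked, in the order asked, and still so for the second after the job is handed in, with the robot touching nothing.
It also fails if it takes over 50 s, if anything falls off the work surface, if the arm or the gripper's body presses on something with over 40 N, if the wrist force passes 120 N, or if a joint passes its speed limit or range.

### The arm

A 6-joint arm with a two-finger parallel gripper is mounted at the origin on the work surface; the furniture and walls round the work are solid. World frame = base frame: x ahead of the robot, y to its left, z up, the work surface at z = 0. Lengths are in mm, angles in rad, forces in N, time in s.
With the tool pointing down it reaches from about 350 to 975 mm from the base axis. Payload 7.1 kg.
Tool frame: the origin (TCP) lies at the very end of the fingers, on their centre line; the grasp point (between the pads) lies 19 mm behind it (ctrl.pinch_z is the z of the grasp point in the tool frame, in mm); z points along the fingers, y is the direction in which the jaws open and shut (so a half turn about z gives the same grasp; the last joint's range is limited). The gripper opens to 88 mm and grips with 3 to 60 N. Pads are 20 mm wide; open, the fingers measure 115 mm over their backs; the gripper's body (75 mm by 178 mm) begins 61 mm behind the grasp point.
Start: joints at [1.175, 0.423, 1.63, -0, 1.089, -0.019], TCP at [229.934, 581.15, 222.675] pointing down, gripper open.
Joint ranges: [-3, 3], [-0.9, 2.11], [0.09, 2.58], [-1.31, 4.45], [0.11, 2.69], [-2.54, 2.54]. Speed limits (rad/s): [2.39, 2.39, 3.01, 3.14, 3.14, 3.14].

### API

Orientations are given as a rotation vector (axis times angle).
In Python, from workcell import get_obs, optics, ctrl gives the robot as it stands.
- The arm moves only by the shell command python3 -m jog 'ROWS'. ROWS is a JSON object of lists of equal length, an entry for each row: "delta_rot": the turn, a rotation vector about the tool's x, y, z in rad, a list of three; "translation": the shift along the tool's x, y, z in mm, a list of three; "hand": the opening, from -1 (shut) to 1 (fully open). In form: {"delta_rot": [[rx, ry, rz], ...], "translation": [[x, y, z], ...], "hand": [hand, ...]}. A call has 1 to 5 rows; each row is the pose to reach, as a shift and turn from the pose commanded when the call began, along the tool's axes at that moment; what a row does not reach only later rows make up. A row lasts 1/10 s, in which the tool goes at most 50 mm and 8.59 degrees, less where a joint would pass 70% of its speed; a pose out of reach is approached as far as the arm can. A call with a gripper value outside its range is refused whole. The fingers move at their own pace and stop on an object; the grip force is fixed at half the most. Time passes only in rows, so rows that repeat a pose let the fingers close. It gives the time, the measured TCP pose, the force and the opening at its end, in the units of the state.
- get_obs(): the state, without advancing time (a new reading comes with each control period).
- optics.get_image(name): name is "scene" or "top" or "wrist"; returns the picture (384x512x3 uint8, red, green, blue); there is no depth.
- optics.calibration(name): a dict with "intrinsics" (3x3 intrinsics, pixels), "cam_to_world" (4x4, takes a point from camera to world coordinates). Camera axes: x right, y up, looking along -z (the intrinsics and any distortion apply to the point x, -y, -z); pixel columns grow to the right and rows downward; lengths in mm; the calibration is good to about 2 mm. A picture is of the moment at which its call begins: read the wrist's pose just before it. calibration takes no time and is no camera call; for the wrist camera it gives the pose at the moment of the call.
- ctrl.close_job(): hands the job in, once; it reports no verdict.
The state is a dict: "t": time; "qpos": joint angles; "qvel": joint speeds; "joint_torque": joint torques, N m; "ee_pos": TCP position; "orientation": TCP orientation; "ft_force": force on the tool from outside, world axes, zero at the start; "moment": the same for the moment, N m; "width": finger opening in mm.
Only numpy, scipy, OpenCV 4.12 (cv2) and the standard library are available. Lean on these libraries where they do the work, as an engineer would, in place of code of your own. Each camera call takes 0.05 s, during which the arm holds its last target. There are 200 camera calls.

## Working session

There is one attempt and no reset: what is moved stays moved. The work goes in short steps, Python scripts to look and compute and a shell command to move; the robot and the scene stay as the last step left them, time stands still between calls to the robot, and variables do not carry over. Pictures are saved under pics/ and viewed, about 8 in all and at most 12, crops included, and the job is handed in when it is done.

```bash
ls; mkdir -p pics
python3 - <<'E'
from workcell import get_obs, optics, ctrl
import cv2
o=get_obs();print(o,ctrl.pinch_z)
for n in("scene","top"):
    im=optics.get_image(n)[:,:,::-1]
    cv2.imwrite(f"pics/{n}1.png",cv2.resize(im,(800,600),interpolation=cv2.INTER_CUBIC))
    print(n,optics.calibration(n))
E
```

```text
pics
{'t': 0.0, 'qpos': array([ 1.17496912e+00,  4.23810835e-01,  1.63067457e+00,  3.12756216e-05,
        1.08860176e+00, -1.90024436e-02]), 'qvel': array([ 0.0010778 ,  0.00103717, -0.00191485, -0.00042708,  0.00121324,
        0.00076741]), 'joint_torque': array([ 3.58072240e-03, -5.44634879e+01, -2.73669684e+01,  6.43502106e-02,
        2.27346062e-02, -1.47103233e-04]), 'ee_pos': array([229.73938155, 580.65495301, 221.92649585]), 'orientation': array([-5.88378604e-01, -3.08566133e+00,  2.28804750e-03]), 'ft_force': array([0.71107298, 0.11037278, 0.44084659]), 'moment': array([-0.06033247, -0.04398565, -0.01326834]), 'width': 88.21110532252825} -18.700000000000003
scene {'intrinsics': array([[464.25327245,   0.        , 258.96176365],
       [  0.        , 464.25327245, 184.83259569],
       [  0.        ,   0.        ,   1.        ]]), 'cam_to_world': array([[ 8.25907180e-01,  2.34056045e-01, -5.12927966e-01,
         5.56383528e+00],
       [-5.63312240e-01,  3.80633685e-01, -7.33346656e-01,
        -7.31415933e+02],
       [ 2.35934443e-02,  8.94614870e-01,  4.46214729e-01,
         5.11614127e+02],
       [ 0.00000000e+00,  0.00000000e+00,  0.00000000e+00,
         1.00000000e+00]])}
top {'intrinsics': array([[367.96033642,   0.        , 261.07004187],
       [  0.        , 367.96033642, 194.64884665],
       [  0.        ,   0.        ,   1.        ]]), 'cam_to_world': array([[-2.91627165e-02,  9.97408229e-01, -6.57750814e-02,
         4.82246199e+02],
       [-9.99056300e-01, -2.69654711e-02,  3.40495646e-02,
         1.88394234e+01],
       [ 3.21876599e-02,  6.67059873e-02,  9.97253361e-01,
         9.14525736e+02],
       [ 0.00000000e+00,  0.00000000e+00,  0.00000000e+00,
         1.00000000e+00]])}
```

View pics/scene1.png

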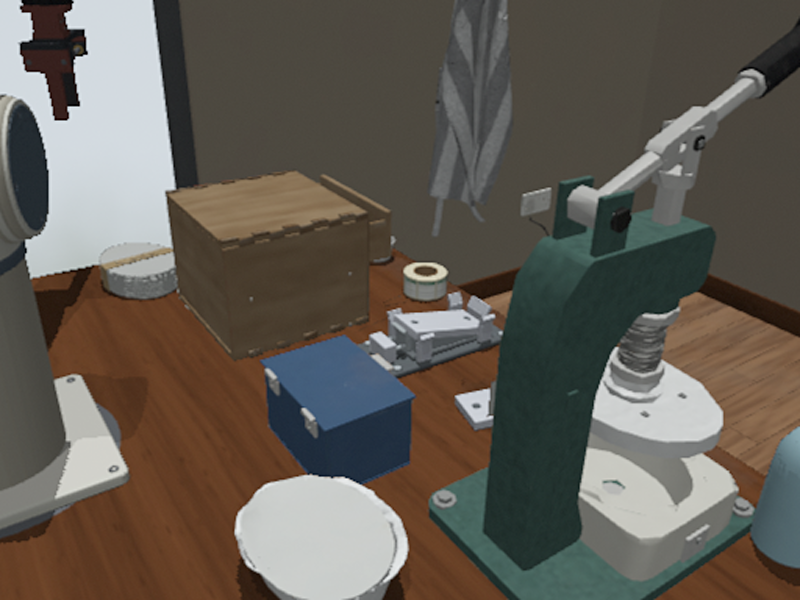

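View pics/top1.png

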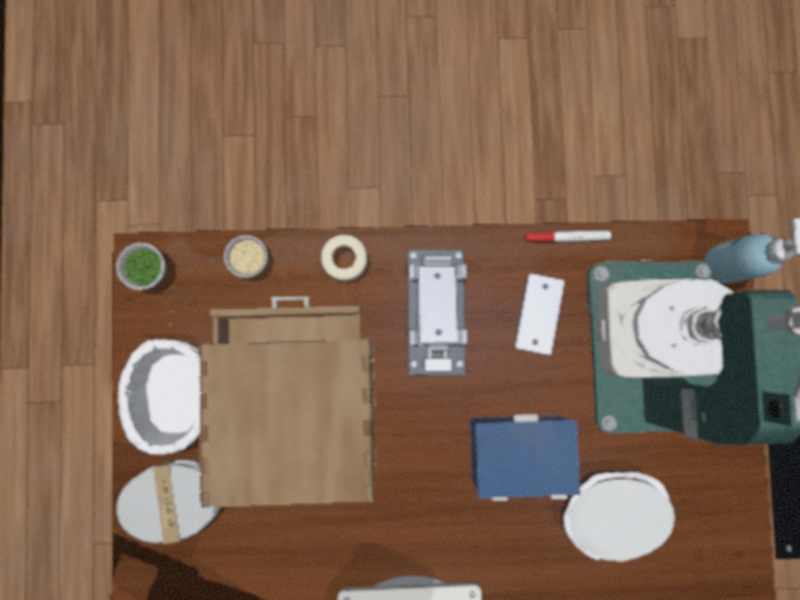

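The top view shows the nest around (437,312) with the catch end nearest the robot. The loose plate is around (540,314), and the roll and pot are up and to the left. I'll enlarge that area to read the corners.

```bash
python3 - <<'E'
from workcell import optics
import cv2
im=optics.get_image("top")[:,:,::-1]
cv2.imwrite("pics/c1.png",cv2.resize(im[154:246,250:370],None,fx=6.5,fy=6.5,interpolation=cv2.INTER_CUBIC))
E
cat > h.py <<'E'
import numpy as np
from workcell import optics
def ray(n,u,v,z,C=None):
    c=C or optics.calibration(n);K=c["intrinsics"];T=c["cam_to_world"]
    d=T[:3,:3]@np.array([(u-K[0,2])/K[0,0],-(v-K[1,2])/K[1,1],-1]);p=T[:3,3]
    return p+d*(z-p[2])/d[2]
def proj(n,P):
    c=optics.calibration(n);K=c["intrinsics"];T=c["cam_to_world"]
    q=T[:3,:3].T@(np.asarray(P,float)-T[:3,3])
    return K[0,0]*q[0]/-q[2]+K[0,2],K[1,1]*q[1]/q[2]+K[1,2]
E
```

```text
(no output)
```

View pics/c1.png

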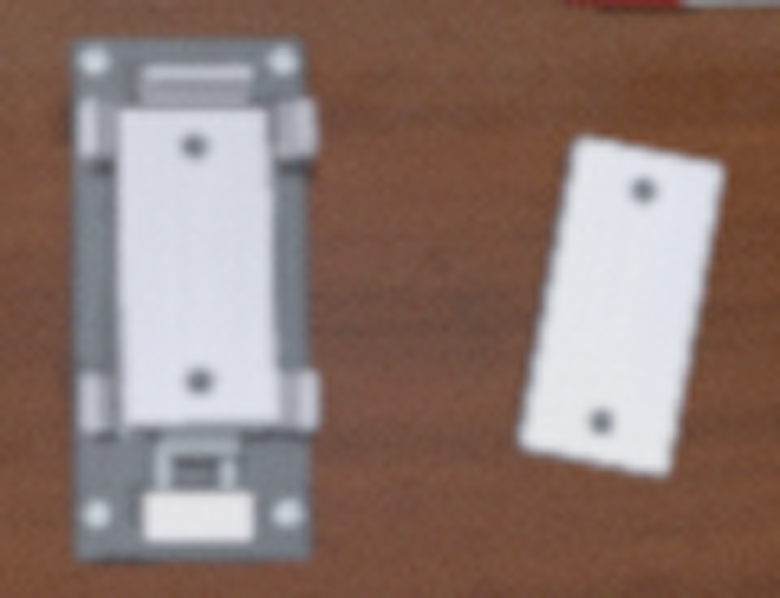

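The crop shows the nest base corners at (75,38), (302,38), (312,558) and (77,558). The loose plate's corners are at (577,135), (725,163), (668,476) and (519,446).

Run:
```python
from h import *
from workcell import get_obs
from scipy.spatial.transform import Rotation as R
def c(u,v,z): return ray("top",250+(u+.5)/6.5-.5,154+(v+.5)/6.5-.5,z)[:2]
N=np.array([c(*p,8) for p in[(75,38),(302,38),(312,558),(77,558)]]);print(N)
fx=(N[0]+N[1]-N[2]-N[3])/2; a=np.arctan2(fx[1],fx[0]); ex=np.array([np.cos(a),np.sin(a)]);O=N.mean(0)+10*ex
print("nest",O,a,np.linalg.norm(fx))
P=np.array([c(*p,12) for p in[(577,135),(725,163),(668,476),(519,446)]])
f=(P[0]+P[1]-P[2]-P[3])/2;print("plate",P.mean(0),np.arctan2(f[1],f[0]),np.linalg.norm(f),np.linalg.norm(P[0]-P[1]))
h1=np.array([c(194,146,12),c(200,381,12)]);h2=np.array([c(643,190,12),c(600,421,12)]);print(h2.mean(0),h2)
print("holes low hi",c(194,146,25),c(200,381,44))
# box corner
b=ray("scene",237*.64,355*.64,0);print("boxcorner",b)
for z in(100,150,200):print(z,proj("scene",[b[0],b[1],z]))
print(237*.64,242*.64)
print(R.from_rotvec(get_obs()["orientation"]).as_matrix().round(3))
print("wristcam",optics.calibration("wrist"))
```

```text
[[ 629.77673102  -14.78638119]
 [ 627.69291182 -101.90831782]
 [ 429.34309292  -98.65244203]
 [ 432.09325573   -9.76905621]]
nest [539.72431659 -56.48790539] -0.02088712675150523 198.05984951377695
plate [ 521.90546536 -220.17141376] -0.22742909376302806 121.36737207376189 57.90023257472631
[ 521.59911348 -219.82896319] [[ 565.36697427 -230.039703  ]
 [ 477.83125269 -209.61822338]]
holes low hi [585.12888184 -57.57777503] [496.79639937 -55.33597046]
boxcorner [294.04483368  63.65292228   0.        ]
100 (np.float64(147.643988652014), np.float64(183.8608499753996))
150 (np.float64(145.47462562440037), np.float64(160.56598244275898))
200 (np.float64(143.19400798772904), np.float64(136.0764502332495))
151.68 154.88
[[-0.93   0.368 -0.   ]
 [ 0.368  0.93  -0.001]
 [ 0.    -0.001 -1.   ]]
wristcam {'intrinsics': array([[308.57835268,   0.        , 254.87667387],
       [  0.        , 308.57835268, 190.2068359 ],
       [  0.        ,   0.        ,   1.        ]]), 'cam_to_world': array([[ 3.67243464e-01, -8.98827875e-01, -2.39250266e-01,
         1.64510868e+02],
       [ 9.30124500e-01,  3.54662769e-01,  9.53033853e-02,
         6.06423617e+02],
       [-8.08177323e-04, -2.57532080e-01,  9.66269411e-01,
         3.81690334e+02],
       [ 0.00000000e+00,  0.00000000e+00,  0.00000000e+00,
         1.00000000e+00]])}
```

The nest origin is near (540,-56) with yaw -0.021. The loose plate is near (522,-220) with yaw -0.227, and the box is about 160 mm high, so moving at z=222 clears it. I'll start moving towards the nest.

```bash
python3 -m jog '{"delta_rot":[[0,0,0],[0,0,0],[0,0,0],[0,0,0],[0,0,0]],"translation":[[-34,-33,0],[-68,-67,0],[-102,-100,0],[-136,-134,0],[-170,-167,0]],"hand":[-1,-1,-1,-1,-1]}'
python3 -m jog '{"delta_rot":[[0,0,0],[0,0,0],[0,0,0],[0,0,0],[0,0,0]],"translation":[[-34,-33,0],[-68,-67,0],[-102,-100,0],[-136,-134,0],[-170,-167,0]],"hand":[-1,-1,-1,-1,-1]}'
python3 - <<'E'
from h import *
print([ray("top",407.7,205,z)[:2].round() for z in(60,90,120)], [ray("scene",585*.64,400*.64,z).round() for z in (60,90,120)])
E
```

```text
t: 0.65
ee_pos: [326.7, 361.4, 222.5]
orientation: [-0.588, -3.086, 0.0]
ft_force: [-0.2, -0.0, -0.3]
width: 51.0
t: 1.15
ee_pos: [423.5, 143.6, 222.8]
orientation: [0.588, 3.086, 0.0]
ft_force: [0.9, 0.8, -0.2]
width: 11.2
[array([ 505., -355.]), array([ 504., -342.]), array([ 503., -329.])] [array([ 539., -313.,   60.]), array([ 504., -341.,   90.]), array([ 468., -369.,  120.])]
```

```bash
python3 -m jog '{"delta_rot":[[0,0,-0.09],[0,0,-0.18],[0,0,-0.27],[0,0,-0.357],[0,0,-0.357]],"translation":[[-34,-33,0],[-68,-67,0],[-102,-100,0],[-136,-134,0],[-156.4,-154.6,0]],"hand":[-1,-1,-1,-1,-1]}'
python3 -m jog '{"delta_rot":[[0,0,0],[0,0,0]],"translation":[[0,0,0],[0,0,0]],"hand":[-1,-1]}'
python3 - <<'E'
from h import *
from workcell import get_obs
import cv2
from scipy.spatial.transform import Rotation as R
o=get_obs();C=optics.calibration("wrist");im=optics.get_image("wrist")[:,:,::-1]
print(o["ee_pos"],R.from_rotvec(o["orientation"]).as_matrix().round(3).tolist())
print(repr(C["cam_to_world"]))
cv2.imwrite("pics/w1.png",cv2.resize(im,(800,600),interpolation=cv2.INTER_CUBIC))
E
```

```text
t: 1.65
ee_pos: [512.7, -58.8, 222.7]
orientation: [0.03, 3.141, -0.001]
ft_force: [0.2, 0.4, 0.9]
width: 0.6
t: 1.85
ee_pos: [511.3, -56.0, 222.3]
orientation: [-0.034, -3.14, -0.001]
ft_force: [-0.0, 1.3, 0.2]
width: 0.4
[511.27283557 -56.02974236 222.26768496] [[-1.0, 0.022, -0.001], [0.022, 1.0, 0.0], [0.001, 0.0, -1.0]]
array([[ 2.09022287e-02, -9.66308127e-01, -2.56537911e-01,
         4.41208690e+02],
       [ 9.99781365e-01,  2.03475011e-02,  4.81684361e-03,
        -5.48830099e+01],
       [ 5.65350295e-04, -2.56582505e-01,  9.66522167e-01,
         3.81942610e+02],
       [ 0.00000000e+00,  0.00000000e+00,  0.00000000e+00,
         1.00000000e+00]])
```

View pics/w1.png

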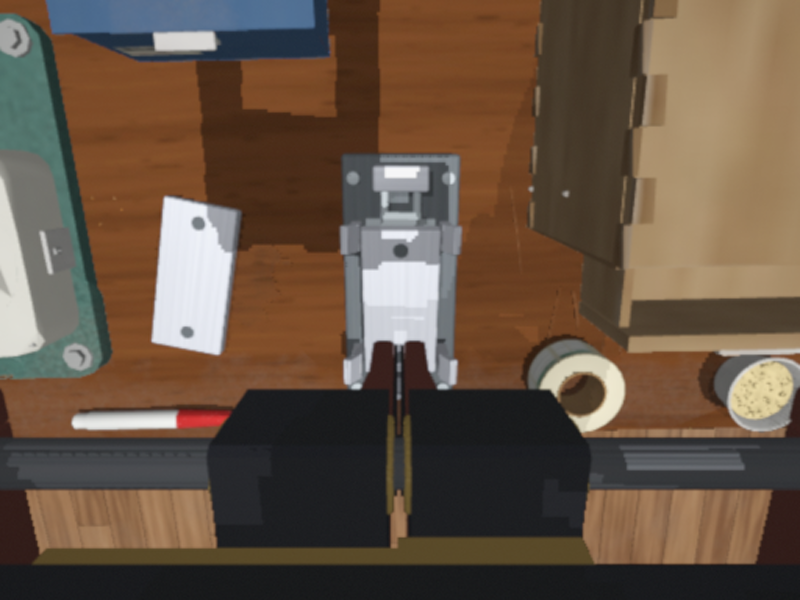

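The wrist view shows the nest base's robot-side corners at (342,155) and (459,154). The loose plate's corners are at (165,197), (242,210), (219,354) and (152,343). I'll check these against the top view.

Run:
```python
from h import *
def c(u,v,z): return ray("wrist",u*.64,v*.64,z)[:2]
A,B=c(342,155,8),c(459,154,8);print(A,B,(A+B)/2+110*np.array([1,-.021]))
P=np.array([c(*p,12) for p in[(165,197),(242,210),(219,354),(152,343)]]);print(P.mean(0))
f=(P[2]+P[3]-P[0]-P[1])/2;print(np.arctan2(f[1],f[0]),np.linalg.norm(f),np.linalg.norm(P[0]-P[1]))
```

```text
[429.9190735 -95.7013933] [430.90475363  -8.64666786] [540.41191356 -54.48403058]
[ 521.10400561 -215.9419659 ]
-0.24546404850873563 119.5612847243332 57.92009659361686
```

```bash
python3 -m jog '{"delta_rot":[[0,0,0],[0,0,0],[0,0,0],[0,0,0],[0,0,0]],"translation":[[0,0,45],[0,0,90],[0,0,135],[0,0,170],[0,0,170]],"hand":[-1,-1,-1,-1,-1]}'
python3 -m jog '{"delta_rot":[[0,0,0],[0,0,0],[0,0,0],[0,0,0],[0,0,0]],"translation":[[0,0,3],[0,0,6],[0,0,9],[0,0,12],[0,0,14]],"hand":[-1,-1,-1,-1,-1]}'
```

```text
t: 2.4
ee_pos: [507.8, -53.9, 49.0]
orientation: [-0.028, -3.133, -0.002]
ft_force: [0.2, 0.2, 0.1]
width: 0.6
t: 2.9
ee_pos: [512.5, -56.0, 40.2]
orientation: [0.031, 3.139, -0.0]
ft_force: [-2.3, 0.3, 11.7]
width: 0.5
```

```bash
python3 -m jog '{"delta_rot":[[0,0,0],[0,0,0],[0,0,0],[0,0,0],[0,0,0]],"translation":[[0,0,2],[0,0,4],[0,0,6],[0,0,8],[0,0,8]],"hand":[-1,-1,-1,-1,-1]}'
```

```text
t: 3.4
ee_pos: [511.9, -55.9, 30.6]
orientation: [0.031, 3.141, -0.0]
ft_force: [-0.9, -0.3, 1.0]
width: 0.6
```

```bash
python3 -m jog '{"delta_rot":[[0,0,0],[0,0,0],[0,0,0],[0,0,0],[0,0,0]],"translation":[[0,0,2],[0,0,4],[0,0,6],[0,0,7],[0,0,7]],"hand":[-1,-1,-1,-1,-1]}'
```

```text
t: 3.9
ee_pos: [511.7, -55.8, 24.3]
orientation: [-0.031, -3.141, -0.0]
ft_force: [-2.2, 1.0, 13.1]
width: 0.6
```

```bash
python3 -m jog '{"delta_rot":[[0,0,0],[0,0,0],[0,0,0],[0,0,0],[0,0,0]],"translation":[[0,0,0.1],[0,0,0.1],[0,0,0.1],[0,0,0.1],[0,0,0.1]],"hand":[-1,-1,-1,-1,-1]}'
```

```text
t: 4.4
ee_pos: [511.7, -55.8, 24.3]
orientation: [-0.031, -3.141, -0.0]
ft_force: [-3.1, 1.1, 13.8]
width: 0.5
```

```bash
python3 -m jog '{"delta_rot":[[0,0,0],[0,0,0],[0,0,0.07],[0,0,0.14],[0,0,0.214]],"translation":[[0,0,-40],[0,0,-80],[-4,-45,-100],[-8,-90,-110],[-11,-135,-110]],"hand":[-1,-1,-1,-0.5,0]}'
python3 -m jog '{"delta_rot":[[0,0,0],[0,0,0],[0,0,0]],"translation":[[4,-27,0],[4,-27,0],[4,-27,0]],"hand":[1,1,1]}'
python3 - <<'E'
from h import *
from workcell import get_obs
import cv2
from scipy.spatial.transform import Rotation as R
o=get_obs();C=optics.calibration("wrist");im=optics.get_image("wrist")[:,:,::-1]
print(o["ee_pos"],R.from_rotvec(o["orientation"]).as_matrix().round(3).tolist())
np.save("w2.npy",C["cam_to_world"])
cv2.imwrite("pics/w2.png",cv2.resize(im,(800,600),interpolation=cv2.INTER_CUBIC))
E
```

```text
t: 4.9
ee_pos: [521.2, -192.6, 135.4]
orientation: [0.369, 3.116, -0.001]
ft_force: [0.9, -0.7, 0.1]
width: 13.1
t: 5.2
ee_pos: [509.3, -216.3, 133.1]
orientation: [-0.369, -3.119, -0.001]
ft_force: [-0.2, 0.8, -1.1]
width: 36.9
[ 509.34957021 -216.29676441  133.0720287 ] [[-0.972, 0.233, -0.001], [0.233, 0.972, 0.001], [0.001, 0.0, -1.0]]
```

View pics/w2.png

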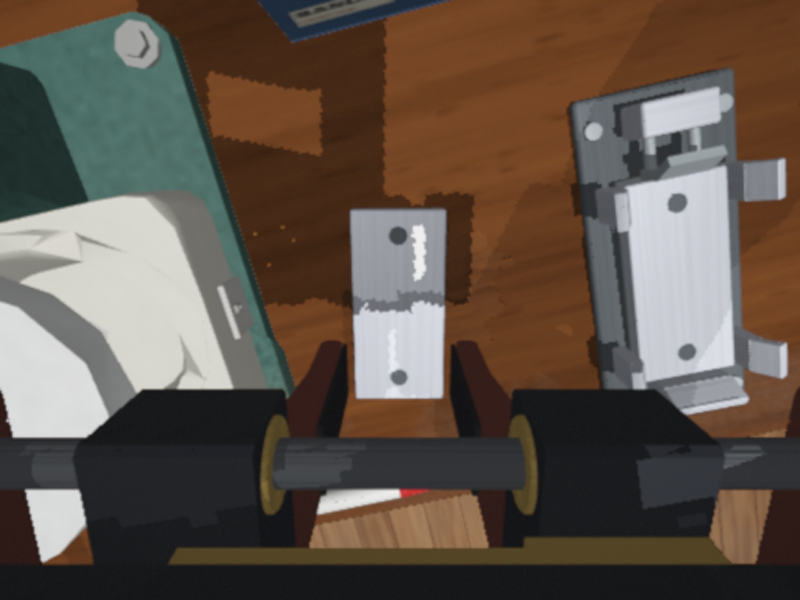

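The view shows the lower plate lying flat in the nest, with its holes at (677,203) and (687,352). The loose plate lies straight between the fingers, with corners at (350,209), (446,209), (443,398) and (357,398).

Run:
```python
from h import *
C=optics.calibration("wrist");C["cam_to_world"]=np.load("w2.npy")
def c(u,v,z): return ray("wrist",u*.64,v*.64,z,C)[:2]
P=np.array([c(*p,12) for p in[(350,209),(446,209),(443,398),(357,398)]]);print("plate",P.mean(0))
f=(P[2]+P[3]-P[0]-P[1])/2;print(np.arctan2(f[1],f[0]),np.linalg.norm(f),np.linalg.norm(P[0]-P[1]))
h=np.array([c(398,236,12),c(399,377,12)]);print("holes",h,h.mean(0))
g=np.array([c(677,203,24),c(687,352,24)]);d=g[1]-g[0];print("low holes",g,g.mean(0),np.arctan2(d[1],d[0]),np.linalg.norm(d))
```

```text
plate [ 520.68625659 -218.68113998]
-0.223981624506458 118.96008159845074 55.156153191936774
holes [[ 477.79265419 -209.08265117]
 [ 564.43135139 -229.15112813]] [ 521.11200279 -219.11688965]
low holes [[494.19081537 -55.66400351]
 [583.38676396 -57.55521101]] [538.78878967 -56.60960726] -0.021199664336704744 89.21599582468369
```

Run:
```python
from h import *
b=ray("scene",650*.64,572*.64,12);print(b,[(z,np.array(proj("scene",[b[0],b[1],z]))/.64) for z in(50,70,90)])
C=optics.calibration("wrist");C["cam_to_world"]=np.load("w2.npy")
for u,v in[(175,195),(200,200),(110,450),(130,420)]:
  print([ray("wrist",u*.64,v*.64,z,C)[:2].round() for z in (50,70,90,110)])
print([ray("top",607*.64,330*.64,z)[:2].round() for z in (50,70,90)])
```

```text
[ 450.25190369 -481.32317866   12.        ] [(50, array([657.79126646, 539.8398784 ])), (70, array([662.06632575, 522.19365521])), (90, array([666.46863689, 504.02217278]))]
[array([ 428., -310.]), array([ 429., -301.]), array([ 430., -292.]), array([ 431., -283.])]
[array([ 433., -299.]), array([ 433., -291.]), array([ 434., -283.]), array([ 435., -275.])]
[array([ 553., -395.]), array([ 544., -379.]), array([ 535., -363.]), array([ 526., -347.])]
[array([ 538., -377.]), array([ 530., -363.]), array([ 522., -348.]), array([ 514., -334.])]
[array([ 492., -312.]), array([ 491., -305.]), array([ 491., -297.])]
```

Run:
```python
import cv2,numpy as np
a=cv2.imread("pics/w2.png")[150:400,0:300]; b=cv2.imread("pics/top1.png")[255:395,570:720]
s=cv2.imread("pics/scene1.png")[440:600,560:770]
o=np.zeros((600,800,3),np.uint8)
o[:333,:400]=cv2.resize(a,(400,333),interpolation=cv2.INTER_CUBIC)
o[:373,400:]=cv2.resize(b,(400,373),interpolation=cv2.INTER_CUBIC)
o[374:600,:297]=cv2.resize(s,(297,226))
cv2.imwrite("pics/c2.png",o)
```

```text
(no output)
```

View pics/c2.png

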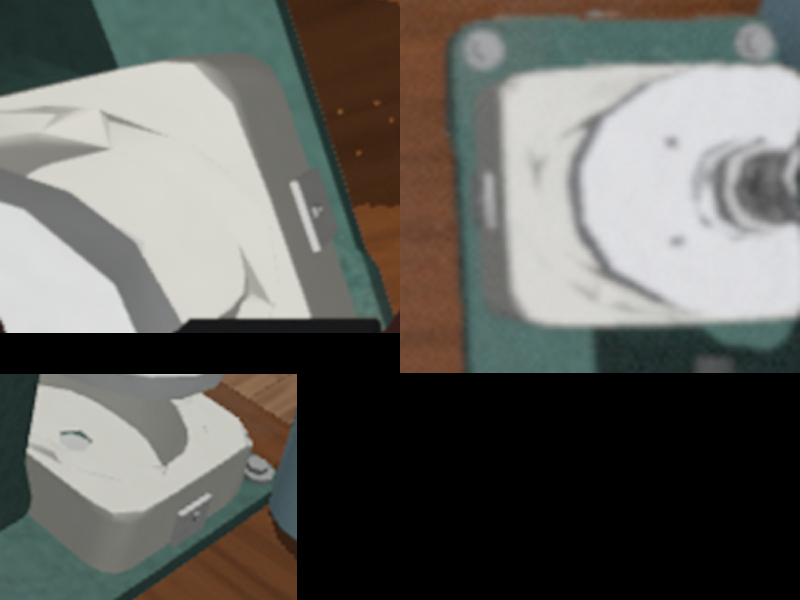

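The crimper's block is about 57 mm high, and the ram disc's edge is at y≈-335. The gripper body stays at z≥83 and y≥-314, so it clears both. I'll descend to grasp.

```bash
python3 -m jog '{"delta_rot":[[0,0,-0.009],[0,0,-0.009],[0,0,-0.009],[0,0,-0.009],[0,0,-0.009]],"translation":[[-11.8,0,20],[-11.8,0,50],[-11.8,0,80],[-11.8,0,105],[-11.8,0,115]],"hand":[1,1,1,1,1]}'
python3 -m jog '{"delta_rot":[[0,0,0],[0,0,0],[0,0,0],[0,0,0]],"translation":[[0,0,6],[0,0,12],[0,0,15],[0,0,15]],"hand":[1,1,1,1]}'
```

```text
t: 5.75
ee_pos: [520.2, -216.8, 16.2]
orientation: [-0.349, -3.118, -0.002]
ft_force: [0.1, 0.0, 1.0]
width: 81.0
t: 6.15
ee_pos: [521.7, -219.1, 4.0]
orientation: [0.352, 3.121, -0.0]
ft_force: [0.8, -0.4, 0.3]
width: 88.1
```

```bash
python3 -m jog '{"delta_rot":[[0,0,0],[0,0,0],[0,0,0],[0,0,0],[0,0,0]],"translation":[[0,0,0.5],[0,0,0.5],[0,0,0.5],[0,0,0.5],[0,0,0.5]],"hand":[-1,-1,-1,-1,-1]}'
python3 -m jog '{"delta_rot":[[0,0,0],[0,0,0],[0,0,0],[0,0,0],[0,0,0]],"translation":[[0,0,0],[0,0,-2],[0,0,-20],[0,0,-60],[0,0,-100]],"hand":[-1,-1,-1,-1,-1]}'
python3 - <<'E'
from h import *
from workcell import get_obs
from scipy.spatial.transform import Rotation as R
o=get_obs();print(o["ee_pos"],R.from_rotvec(o["orientation"]).as_matrix().round(4).tolist(),o["ft_force"])
E
```

```text
t: 6.65
ee_pos: [521.5, -219.2, 3.3]
orientation: [0.353, 3.122, -0.0]
ft_force: [-0.1, 0.5, 1.7]
width: 55.6
t: 7.15
ee_pos: [520.3, -218.6, 103.2]
orientation: [-0.352, -3.119, -0.001]
ft_force: [1.2, 0.4, -1.3]
width: 55.7
[ 520.33193745 -218.60536541  103.19266067] [[-0.9748, 0.2229, -0.0027], [0.2229, 0.9748, 0.0012], [0.0029, 0.0006, -1.0]] [ 1.24461952  0.42751829 -1.34125021]
```

```bash
python3 -m jog '{"delta_rot":[[0,0,-0.05],[0,0,-0.1],[0,0,-0.15],[0,0,-0.2045],[0,0,-0.2045]],"translation":[[5,40,0],[10,80,0],[15,120,0],[20,155,0],[21.2,162.2,0]],"hand":[-1,-1,-1,-1,-1]}'
python3 -m jog '{"delta_rot":[[0,0,0],[0,0,0],[0,0,0],[0,0,0]],"translation":[[0,0,15],[0,0,30],[0,0,40],[0,0,40]],"hand":[-1,-1,-1,-1]}'
python3 - <<'E'
from h import *
from workcell import get_obs
import cv2
from scipy.spatial.transform import Rotation as R
o=get_obs();C=optics.calibration("wrist");im=optics.get_image("wrist")[:,:,::-1]
np.save("w3.npy",C["cam_to_world"])
print(o["ee_pos"],R.from_rotvec(o["orientation"]).as_matrix().round(4).tolist())
cv2.imwrite("pics/w3.png",cv2.resize(im[80:290,120:400],(800,600),interpolation=cv2.INTER_CUBIC))
E
```

```text
t: 7.65
ee_pos: [536.5, -53.2, 102.9]
orientation: [-0.025, -3.141, -0.001]
ft_force: [0.2, -0.6, -1.5]
width: 55.5
t: 8.05
ee_pos: [535.7, -56.5, 61.7]
orientation: [-0.033, -3.139, -0.0]
ft_force: [-0.3, -0.4, -2.1]
width: 55.3
[535.71735185 -56.52949503  61.71964952] [[-0.9998, 0.0211, -0.0029], [0.0211, 0.9998, 0.0003], [0.0029, 0.0003, -1.0]]
```

View pics/w3.png

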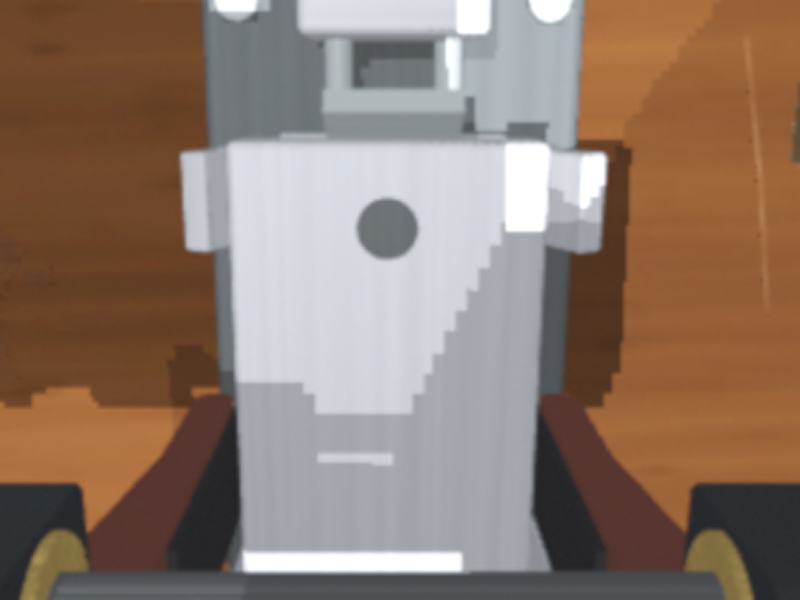

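Run:
```python
from h import *
C=optics.calibration("wrist");C["cam_to_world"]=np.load("w3.npy")
s=280/800
def c(u,v,z): return ray("wrist",120+(u+.5)*s-.5,80+(v+.5)*s-.5,z,C)[:2]
O=np.array([539.3,-56.5]);a=-.0211;Rm=np.array([[np.cos(a),np.sin(a)],[-np.sin(a),np.cos(a)]])
for n,u,v,z in[("gl",183,200,48),("gr",606,200,48),("glb",210,200,34),("pl",231,145,70),("pr",549,145,70),("hole",387,229,70),("catchL",323,95,46),("catchR",464,95,46)]:
  print(n,Rm@(c(u,v,z)-O))
```

```text
gl [-51.18783793 -40.35824357]
gr [-51.24946248  42.85187313]
glb [-49.40155391 -37.83881946]
pl [-63.3026817  -26.64574736]
pr [-63.34380253  27.12338892]
hole [-49.00635668  -0.25605565]
catchL [-71.22089821 -12.60956486]
catchR [-71.24230402  14.62088689]
```

```bash
python3 -m jog '{"delta_rot":[[0,0,0],[0,0,0],[0,0,0],[0,0,0],[0,0,0]],"translation":[[0,0.9,4],[0,0.9,10],[0,0.9,16],[0,0.9,21],[0,0.9,21]],"hand":[-1,-1,-1,-1,-1]}'
```

```text
t: 8.6
ee_pos: [536.3, -55.3, 41.3]
orientation: [-0.032, -3.14, -0.0]
ft_force: [-0.2, -1.0, -2.4]
width: 55.8
```

```bash
python3 -m jog '{"delta_rot":[[0,0,0],[0,0,0],[0,0,0],[0,0,0],[0,0,0]],"translation":[[0,0,1],[0,0,2],[0,0,3],[0,0,4],[0,0,4]],"hand":[-1,-1,-1,-1,-1]}'
```

```text
t: 9.1
ee_pos: [537.4, -55.4, 38.3]
orientation: [0.032, 3.14, -0.0]
ft_force: [1.7, 0.0, -0.4]
width: 55.7
```

Contact with the catch slope is beginning and the plate is inside the guides. I'll release it, rise and look.

```bash
python3 -m jog '{"delta_rot":[[0,0,0],[0,0,0],[0,0,0],[0,0,0],[0,0,0]],"translation":[[0,0,0],[0,0,0],[0,0,0],[0,0,0],[0,0,0]],"hand":[0.6,1,1,1,1]}'
python3 -m jog '{"delta_rot":[[0,0,0],[0,0,0],[0,0,0],[0,0,0],[0,0,0]],"translation":[[0,0,-15],[0,0,-40],[10,0,-60],[20,0,-60],[28,0,-60]],"hand":[1,1,-1,-1,-1]}'
python3 -m jog '{"delta_rot":[[0,0,0],[0,0,0],[0,0,0]],"translation":[[0,0,0],[0,0,0],[0,0,0]],"hand":[-1,-1,-1]}'
python3 - <<'E'
from h import *
from workcell import get_obs
import cv2
o=get_obs();C=optics.calibration("wrist");im=optics.get_image("wrist")[:,:,::-1]
np.save("w4.npy",C["cam_to_world"]);print(o["ee_pos"])
a=cv2.resize(im[80:290,120:400],(400,300),interpolation=cv2.INTER_CUBIC)
s=optics.get_image("scene")[:,:,::-1]
b=cv2.resize(s[180:250,225:325],(400,280),interpolation=cv2.INTER_CUBIC)
o=np.zeros((300,800,3),np.uint8);o[:,:400]=a;o[:280,400:]=b
cv2.imwrite("pics/w4.png",o)
E
```

```text
t: 9.6
ee_pos: [536.9, -55.3, 38.1]
orientation: [-0.032, -3.141, -0.0]
ft_force: [-0.4, 1.3, 0.5]
width: 87.4
t: 10.1
ee_pos: [508.3, -54.7, 98.8]
orientation: [0.032, 3.14, -0.0]
ft_force: [-0.6, -0.1, 0.4]
width: 67.1
t: 10.4
ee_pos: [508.9, -54.8, 97.5]
orientation: [-0.032, -3.141, -0.0]
ft_force: [0.0, 0.2, -0.2]
width: 43.5
[508.94655551 -54.77262825  97.5421329 ]
```

View pics/w4.png

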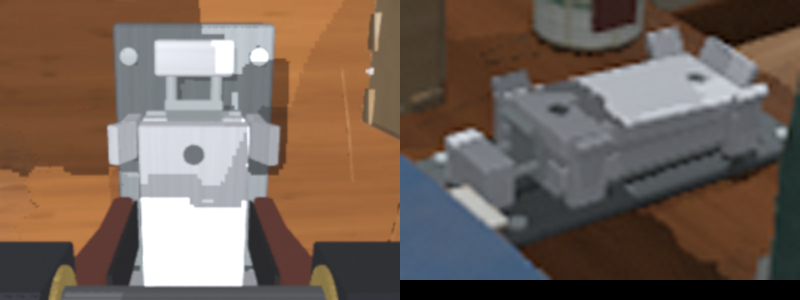

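The plate sits between the guides, with its catch end slightly up at left (195,120). I'll press between its middle and the catch with the fingers closed.

```bash
python3 -m jog '{"delta_rot":[[0,0,0],[0,0,0],[0,0,0],[0,0,0],[0,0,0]],"translation":[[0,0,0],[0,0,10],[0,0,22],[0,0,34],[0,0,40]],"hand":[-1,-1,-1,-1,-1]}'
python3 -m jog '{"delta_rot":[[0,0,0],[0,0,0],[0,0,0],[0,0,0],[0,0,0]],"translation":[[0,0,3],[0,0,6],[0,0,9],[0,0,11],[0,0,12]],"hand":[-1,-1,-1,-1,-1]}'
```

```text
t: 11.0
ee_pos: [507.9, -54.6, 56.2]
orientation: [-0.032, -3.139, -0.0]
ft_force: [-0.4, -0.1, -0.2]
width: 0.4
t: 11.5
ee_pos: [509.0, -54.8, 46.1]
orientation: [0.032, 3.141, -0.0]
ft_force: [-0.4, 0.3, 0.4]
width: 0.2
```

```bash
python3 -m jog '{"delta_rot":[[0,0,0],[0,0,0],[0,0,0],[0,0,0],[0,0,0]],"translation":[[0,0,2],[0,0,4],[0,0,6],[0,0,7],[0,0,7]],"hand":[-1,-1,-1,-1,-1]}'
python3 -m jog '{"delta_rot":[[0,0,0],[0,0,0],[0,0,0],[0,0,0],[0,0,0]],"translation":[[0,0,1],[0,0,2],[0,0,2.5],[0,0,2.5],[0,0,2.5]],"hand":[-1,-1,-1,-1,-1]}'
```

```text
t: 12.0
ee_pos: [509.0, -54.8, 39.0]
orientation: [0.032, 3.141, -0.0]
ft_force: [0.3, 0.5, 1.0]
width: 0.4
t: 12.5
ee_pos: [508.8, -54.8, 36.4]
orientation: [-0.032, -3.141, 0.0]
ft_force: [0.5, -0.4, 0.9]
width: 0.3
```

```bash
python3 -m jog '{"delta_rot":[[0,0,0],[0,0,0],[0,0,0],[0,0,0],[0,0,0]],"translation":[[0,0,0.4],[0,0,0.8],[0,0,0.8],[0,0,0.8],[0,0,0.8]],"hand":[-1,-1,-1,-1,-1]}'
```

```text
t: 13.0
ee_pos: [508.9, -54.8, 36.3]
orientation: [0.032, 3.141, -0.0]
ft_force: [-2.5, -0.5, 7.7]
width: 0.5
```

```bash
python3 -m jog '{"delta_rot":[[0,0,0],[0,0,0],[0,0,0],[0,0,0],[0,0,0]],"translation":[[0,0,0.4],[0,0,0.4],[0,0,0.4],[0,0,0.4],[0,0,0.4]],"hand":[-1,-1,-1,-1,-1]}'
python3 -m jog '{"delta_rot":[[0,0,0],[0,0,0],[0,0,0]],"translation":[[0,0,0],[0,0,0],[0,0,0]],"hand":[-1,-1,-1]}'
```

```text
t: 13.5
ee_pos: [508.9, -54.8, 36.3]
orientation: [0.032, 3.141, -0.0]
ft_force: [-3.0, -0.1, 14.6]
width: 0.8
t: 13.8
ee_pos: [508.9, -54.8, 36.3]
orientation: [0.032, 3.141, -0.0]
ft_force: [-3.9, 0.3, 13.4]
width: 0.2
```

```bash
python3 -m jog '{"delta_rot":[[0,0,0],[0,0,0],[0,0,0],[0,0,0],[0,0,0]],"translation":[[0,0,-10],[0,0,-40],[0,0,-80],[20,0,-120],[50,0,-130]],"hand":[-1,-1,-1,-1,-1]}'
python3 -m jog '{"delta_rot":[[0,0,0],[0,0,0],[0,0,0]],"translation":[[20,0,0],[20,0,0],[20,0,0]],"hand":[-1,-1,-1]}'
python3 - <<'E'
from h import *
import cv2
im=optics.get_image("wrist")[:,:,::-1]
a=cv2.resize(im[60:330,100:460],(400,300),interpolation=cv2.INTER_CUBIC)
s=optics.get_image("scene")[:,:,::-1]
b=cv2.resize(s[160:250,225:325],(400,360),interpolation=cv2.INTER_CUBIC)
o=np.zeros((360,800,3),np.uint8);o[:300,:400]=a;o[:,400:]=b
cv2.imwrite("pics/w5.png",o)
E
```

```text
t: 14.3
ee_pos: [462.1, -54.2, 169.5]
orientation: [0.031, 3.133, -0.002]
ft_force: [-0.0, 0.0, -0.3]
width: 0.4
t: 14.6
ee_pos: [439.5, -53.5, 165.9]
orientation: [0.032, 3.14, -0.0]
ft_force: [-0.1, 0.2, -0.0]
width: 0.2
```

View pics/w5.png

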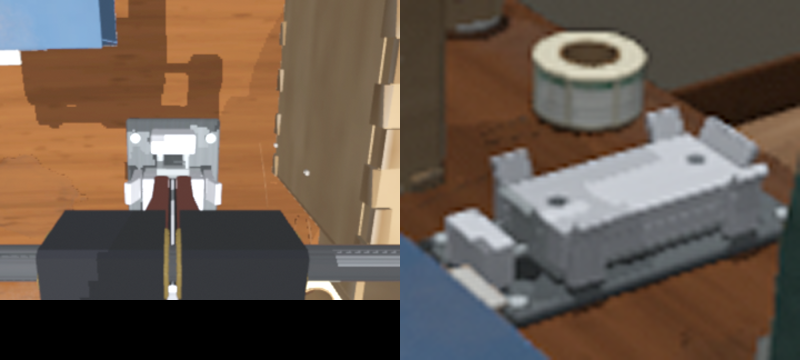

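Run:
```python
from h import *
O=np.array([539.3,-55.8]);e=np.array([1,-.0211])
for x,t in((-44.6,(264.1,209.9)),(44.6,(298.9,199.4))):
  print(t,[np.round(proj("scene",[*(O+x*e),z]),1) for z in(36,40,46)])
```

```text
(264.1, 209.9) [array([264.6, 210.7]), array([264.7, 209. ]), array([264.7, 206.5])]
(298.9, 199.4) [array([298.9, 200.2]), array([299. , 198.6]), array([299.2, 196.2])]
```

Both holes fit z≈36–38 with the same residual, so the plate lies flat with no tilt. I'll hand the job in.

```bash
python3 -c "
from workcell import ctrl
print(ctrl.close_job())"
```

```text
the job is handed in; nothing more can be done
None
```

The job is done and handed in at about 15 s of robot time, with both plates stacked flat in the nest.

- **First plate:** I pressed it down past the catch and held it at 13–14 N for over half a second. The fingers stopped at z 24.3 mm (24 expected), and the next wrist picture showed it flat.
- **Second plate:** I then picked it from the table, set it between the guides a few mm towards the catch, released it, and pressed it down with the fingers closed. It was held at 13–15 N for over half a second, with the fingers stopping at z 36.3 mm (36 expected).
- **Last checks:** In the final scene picture both hole positions of the top plate fit a level top at z 36–38 mm, with no tilt. The robot was clear of everything when I handed in. I never moved near the label roll or the sauce pot. The roll is standing in the last picture; the pot was not in view in the later ones.
- **Small disagreement:** Estimates of the nest's sideways position differed by about 1–2 mm between the camera views. I corrected by 0.9 mm before lowering the second plate, and it went in without snagging.

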